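# Set the fruit box's vent door to its middle opening

## Robot

A 7-joint arm with a two-finger parallel gripper is mounted at the origin on the work surface; the furniture and walls round the work are solid. World frame = base frame: x ahead of the robot, y to its left, z up, the work surface at z = 0. Lengths are in m, angles in degrees, forces in N, time in s.
With the tool pointing down it reaches from about 0.4 to 0.9 m from the base axis. Payload 5.6 kg.
Tool frame: the origin (TCP) lies on the centre line of the jaws, within the pads' length; the fingertips stand 25 mm ahead of it and the grasp point (between the pads) lies 6 mm ahead of it; z points along the fingers, y is the direction in which the jaws open and shut (so a half turn about z gives the same grasp; the last joint's range is limited). The gripper opens to 92 mm and grips with 3 to 60 N. Pads are 20 mm wide; open, the fingers measure 128 mm over their backs; the gripper's body (75 mm by 189 mm) begins 69 mm behind the grasp point.
Start: joints at [-75.344, 26.786, -0.665, 91.828, 0.344, 61.387, -3.226], TCP at [0.191, 0.621, 0.24] pointing down, gripper open.
Joint ranges: [-144.91, 144.91], [-17.63, 115.5], [-89.93, 88.59], [15.96, 139.68], [-74.01, 254.01], [8.47, 105.57], [-167.45, 167.45]. Speed limits (degrees/s): [147.25, 147.25, 180, 180, 180, 180, 180].

## Interface

Orientations are given as [roll, pitch, yaw] about the fixed x, y, z axes, in that order (R = Rz(yaw) Ry(pitch) Rx(roll)).
In Python, from station import telemetry, viewer, order gives the robot as it stands.
- The arm moves only by the tool step_arm, never from a script. Its argument "targets" is a list that holds one entry, the list of rows, each a list of 7 numbers: the shift along the tool's x, y, z in mm, then the turn, a rotation vector about the tool's x, y, z in rad, then the finger opening in mm, from 0 to 91.9. In form: [[[x, y, z, wx, wy, wz, jaw], ...]]. A call has 1 to 8 rows; each row is the pose to reach, as a shift and turn from the pose commanded when the call began, along the tool's axes at that moment; what a row does not reach only later rows make up. A row lasts 1/10 s, in which the tool goes at most 50 mm and 8.59 degrees, less where a joint would pass 70% of its speed; a pose out of reach is approached as far as the arm can. A call with a gripper value outside its range is refused whole. The fingers move at their own pace and stop on an object; "grip_force" is the grip in N (left out, the last holds). Time passes only in rows, so rows that repeat a pose let the fingers close. It gives the time, the measured TCP pose, the force and the opening at its end, in the units of the state.
- telemetry.sense(): the state, without advancing time (a new reading comes with each control period).
- viewer.camera(name): name is "side" or "top" or "wrist"; returns a dict with "image" (420x560x3 uint8, blue, green, red), "K" (3x3 intrinsics, pixels), "R" (3x3) and "t" (3): a world point X has camera coordinates R X + t. Camera axes: x right, y down, z forward; pixel columns grow to the right and rows downward; lengths in m; the calibration is good to about 2 mm. A picture is of the moment at which its call begins. There is no depth.
- order.job_done(): hands the job in, once; it reports no verdict.
The state is a dict: "t": time; "qpos": joint angles; "dq": joint speeds; "effort": joint torques, N m; "tool_pos": TCP position; "ee_rot": TCP orientation; "contact_force": force on the tool from outside, world axes, zero at the start; "moment": the same for the moment, N m; "gripper_width": finger opening in m.
Only numpy, scipy, OpenCV 4.12 (cv2) and the standard library are available. Lean on these libraries where they do the work, as an engineer would, in place of code of your own. Each camera call takes 0.05 s, during which the arm holds its last target. There are 200 camera calls.

## Task

The green vent door of the wooden fruit box is held almost shut by a steel stay bar; set it to its middle opening. Swing the brass keeper right off the bar, lift the bar by its black handle off the pin, let the door follow and drop the bar's middle hole fully down over the pin, then swing the keeper all the way back across the bar. Leave the cups, jar, garlic and mug where they stand.

Things in the scene. Friction and masses are not known exactly. Their poses are not given: they have to be found in the camera images.
- fruit_box: Fixed light-wood box, 210 mm deep (x), 280 mm wide (y), flat top 140 mm above the table. Origin: centre of its underside; front faces its own -x (the robot). Its green glazed vent door turns on an upright hinge at box x -100, y +122 mm; shut it would run along box -y; it starts 0.20 rad open, opens towards the robot and stays where it is left. A dark wire cup rack stands over its rear.
- pin_tip (a point): Centre of the top of the fixed steel pin on the box top: 7 mm thick, 9 mm tall (its top is 149 mm above the table), rounded rim. Axes parallel to the box's.
- hole_inner (a point): Centre, on the bar's underside, of the 11 mm hole nearest the bar's pivot, 94 mm from it; it starts over the pin. The steel bar (24 mm wide, 5 mm thick, 0.1 kg) lies level 1 mm above the box top. Its pivot on the door's top rail, 120 mm from the door hinge, lets it swing sideways and be lifted; let go, it falls level. Moved lengthwise it takes the door with it (under 2 N). Axes as stay_handle's.
- hole_middle (a point): Centre, on the bar's underside, of the bar's middle hole, 11 mm across, 133 mm from the bar's pivot and 72 mm from the handle. This hole must end over the pin with the bar lying level (this point 141 mm above the table); the door is then 0.55 rad open. Axes as stay_handle's.
- hole_outer (a point): Centre of the hole nearest the handle, on the bar's underside, 168 mm from the pivot. Hole 11 mm across. Axes as stay_handle's.
- keeper (a joint): Swing of the brass keeper about its upright post, rad: 0 fully across the bar (stop), grows as it swings clockwise seen from above, towards the robot; 1.57 parallel to the bar and clear of it; stop at 1.7. It starts between 0 and 0.25 and stays where it is left. Lying across, 6 mm above the bar, it keeps the bar from being lifted off the pin.
- keeper_pivot (a point): Point on the keeper's upright turning axis, level with keeper_tab. The post stands on the box top 26 mm beside the bar's centre line.
- keeper_tab (a point): Middle of the upright brass finger grip at the keeper's free end, 52 mm from the turning axis: 13 mm thick, 37 mm tall (its foot is 11.5 mm and its head 48.5 mm above the box top; this point is 32.5 mm above it). It turns with the keeper; the keeper's flat arm, 12 mm wide and 4 mm thick, runs from its foot to the post.
- cup_left: White cup on the rack, 66 mm across, 63 mm tall, loose. Origin: centre of its underside.
- cup_right: Second white cup on the rack, the same. Origin: centre of its underside.
- jar: Glass jar with a dark lid on the table, 65 mm across, 86 mm tall, loose. Origin: centre of its underside.
- garlic: Garlic bulb on the table, 56 mm, loose. Origin: centre of its underside.
- mug: White mug with dark dots on the table, 82 x 117 x 91 mm, loose. Origin: centre of its underside.
- rack_edge (a point): Middle of the left edge (box +y side) of the cup rack, a 6 mm wire, 135 mm above the box top. The rack runs 161 mm from here to box -y and 45 mm to either side along x; its uprights are at its far right. The handle starts under this edge: an upright gripper over it hits the rack, so lean the tool 30 to 45 degrees to the left (wrist towards box +y, fingers down and to box -y). Axes as the box's.
- stay_handle (a point): Centre of the black cross grip of the T-handle on the bar's free end: a level rod 15 mm thick and 46 mm long lying across the bar, 30 mm above the bar's underside, on a 10 mm neck; 205 mm from the bar's pivot. Axes: x along the bar away from the pivot, y along the cross grip, z up. To clear the pin the bar must rise 8 mm at the pin: about 18 mm at the handle with the inner hole on the pin.

How it is judged (in metres and radians):
On the way, in this order (a step that is already met when the one before it is completed fails the run):
1. the keeper is swung clear of the bar, which still lies over the pin by its inner hole (value of joint keeper above 1.3 rad and horizontal distance between hole_inner and pin_tip below 0.006 m), for 0.1 s.
2. the bar is lifted clear of the pin (z of hole_inner in the frame of fruit_box above 0.147 m).
3. the bar's middle hole is down over the pin (horizontal distance between hole_middle and pin_tip below 0.004 m and z of hole_middle in the frame of fruit_box below 0.1435 m), for 0.2 s.
At the end, for the whole second after the job is handed in: The bar lies level (underside at its middle hole under 143.5 mm above the table) with its middle hole over the pin (centres within 4 mm seen from above), and the keeper is back across the bar (joint under 0.35 rad) and at rest (all of step 3 and value of joint keeper below 0.35 rad and velocity of joint keeper between -0.05 and 0.05 rad/s); the robot touches nothing.
It fails at once if a cup on the rack is moved by more than 40 mm or tipped (distance of any of cup_left, cup_right from where it was at the start of the episode above 0.04 m or angle between any of cup_left, cup_right's own z axis and vertical above 0.5 rad).
It fails at once if the jar, garlic or mug is moved by more than 40 mm (distance of any of jar, garlic, mug from where it was at the start of the episode above 0.04 m).
It also fails if it takes over 72 s, if anything falls off the work surface, if the arm or the gripper's body presses on something with over 40 N, if the wrist force passes 120 N, or if a joint passes its speed limit or range.

## Working session

There is one attempt and no reset: what is moved stays moved. The work goes in short steps, Python scripts to look and compute and a tool call to move; the robot and the scene stay as the last step left them, time stands still between calls to the robot, and variables do not carry over. Pictures are saved under pics/ and viewed, about 8 in all and at most 12, crops included, and the job is handed in when it is done.

Besides the shell and the picture viewer there is one more tool, called after "Call:" as name(argument=value, ...) on one line, values as JSON. step_arm: Moves the arm, as the interface text tells. Its arguments: {"type":"object","properties":{"targets":{"type":"array"},"grip_force":{"type":"number"}},"required":["targets"]}

```bash
mkdir -p pics; ls
cat > h.py <<'E'
import numpy as np, cv2, json
from scipy.spatial.transform import Rotation as Ro
from station import telemetry, viewer, order
def snap(name,fn):
    c=viewer.camera(name); c={k:np.array(v) for k,v in c.items()}
    np.savez('pics/'+fn+'.npz',**c); cv2.imwrite('pics/'+fn+'.png',c['image']); return c
def proj(c,X):
    p=(c['R']@np.atleast_2d(X).T).T+c['t'].reshape(3); q=(c['K']@p.T).T; return q[:,:2]/q[:,2:]
def ray(c,uv):
    d=np.linalg.inv(c['K'])@np.array([*uv,1.]); return -c['R'].T@c['t'].reshape(3), c['R'].T@d
def atz(c,uv,z):
    o,d=ray(c,uv); return o+d*(z-o[2])/d[2]
def tri(*cu):
    A=0;b=0
    for c,uv in cu:
        o,d=ray(c,uv); d=d/np.linalg.norm(d); P=np.eye(3)-np.outer(d,d); A=A+P; b=b+P@o
    return np.linalg.solve(A,b)
def load(fn): return dict(np.load('pics/'+fn+'.npz'))
E
python3 - <<'E'
from h import *
print(telemetry.sense())
for n in('side','top','wrist'):
    c=snap(n,n+'0'); print(n,c['K'].tolist(),(-c['R'].T@c['t'].reshape(3)).round(3),c['R'].round(2).tolist())
a=[cv2.imread(f'pics/{n}0.png') for n in('side','top')]
E
```

```text
pics
{'t': 0.0, 'qpos': array([-75.34545221,  26.83663277,  -0.66479166,  91.87876633,
         0.34390601,  61.38743554,  -3.22610316]), 'dq': array([-0.00305243, -0.00645732,  0.06947191,  0.03799407, -0.01761726,
        0.02178063, -0.04882894]), 'effort': array([ 7.29370295e-04, -5.20568633e+01, -1.22919370e-02, -2.43748337e+01,
       -5.66848903e-02,  1.70559995e-02,  1.47696733e-04]), 'tool_pos': array([0.19123334, 0.62068008, 0.23864872]), 'ee_rot': array([-1.79899394e+02,  7.17626675e-03,  1.62877775e+02]), 'contact_force': array([ 0.72879307,  0.41881648, -0.12498668]), 'moment': array([-0.02957633,  0.0043972 ,  0.00747926]), 'gripper_width': 0.09176806445428806}
side [[488.1186242451983, 0.0, 273.74737975371437], [0.0, 488.1186242451983, 211.27229339261842], [0.0, 0.0, 1.0]] [-0.353  0.337  1.641] [[-0.44, -0.9, 0.0], [-0.77, 0.37, -0.52], [0.46, -0.23, -0.86]]
top [[511.24647706553293, 0.0, 286.18352606047455], [0.0, 511.24647706553293, 208.14476564198395], [0.0, 0.0, 1.0]] [ 0.227 -0.031  1.558] [[0.0, -1.0, 0.01], [-0.99, -0.0, -0.14], [0.14, -0.01, -0.99]]
wrist [[302.239745598028, 0.0, 279.4929495475723], [0.0, 302.239745598028, 206.08257582575897], [0.0, 0.0, 1.0]] [0.119 0.644 0.384] [[0.29, 0.96, -0.0], [0.92, -0.28, 0.27], [0.26, -0.08, -0.96]]
```

View pics/top0.png

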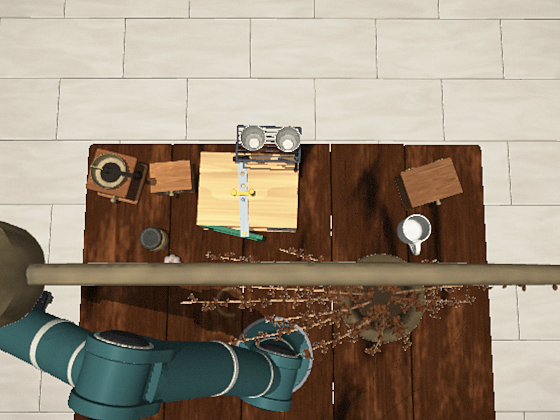

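View pics/side0.png

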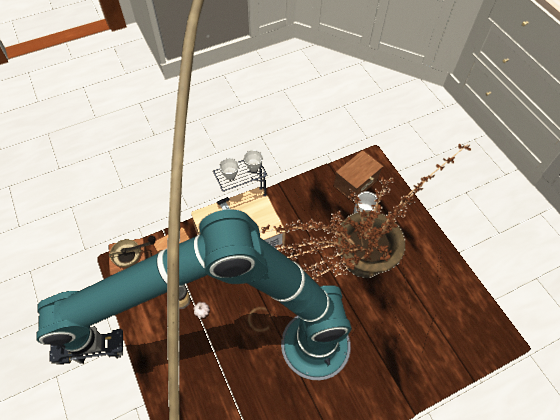

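Run:
```python
from h import *
T=load('top0');S=load('side0')
# beam: plane from top (two pixels) and from side
def pl(c,a,b):
    o,d1=ray(c,a);_,d2=ray(c,b);n=np.cross(d1,d2);n/=np.linalg.norm(n);return n,n@o
n1,d1=pl(T,(40,272),(540,272)); n2,d2=pl(S,(198,20),(173,400))
dr=np.cross(n1,n2); dr/=np.linalg.norm(dr)
p=np.linalg.solve(np.array([n1,n2,[0,1,0]]),[d1,d2,0.2]); print('beam',p,dr)
# box corners at z=.14
for uv in [(201,152),(299,163),(297,233),(197,227)]: print(uv,atz(T,uv,.14).round(3))
for uv in [(243,237),(243,168),(243,194)]: print('bar',atz(T,uv,.145).round(3))
print('keeper',atz(T,(254,192),.16),atz(T,(234,194),.16), 'jar',atz(T,(154,238),.08),'garlic',atz(T,(172,259),.05))
im=cv2.resize(T['image'][140:260,180:320],None,fx=5.5,fy=5.0,interpolation=cv2.INTER_CUBIC); cv2.imwrite('pics/top0c.png',im)
```

```text
beam [0.23333121 0.2        1.0358124 ] [ 0.01291591  0.19164028 -0.98138024]
(201, 152) [0.583 0.203 0.14 ]
(299, 163) [ 0.552 -0.075  0.14 ]
(297, 233) [ 0.353 -0.069  0.14 ]
(197, 227) [0.369 0.209 0.14 ]
bar [0.341 0.08  0.145]
bar [0.536 0.083 0.145]
bar [0.462 0.082 0.145]
keeper [0.46503063 0.05024847 0.16      ] [0.45934352 0.10557095 0.16      ] jar [0.34347169 0.34270182 0.08      ] garlic [0.28419142 0.29535711 0.05      ]
```

View pics/top0c.png

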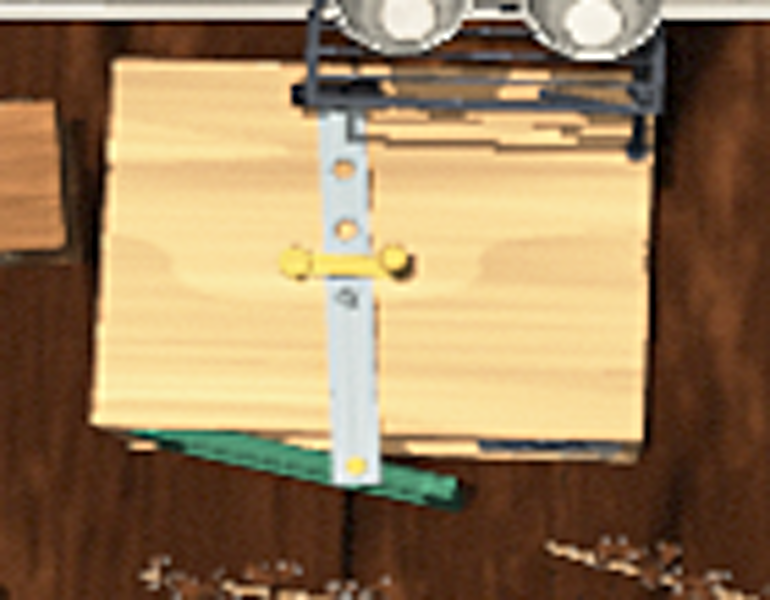

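Run:
```python
from h import *
T=load('top0');S=load('side0')
for a,b in [((183,302),(263,232)),((183,302),(300,293)),((380,280),(372,250)),((400,345),(460,148)),((475,297),(460,148))]:
    X=tri((T,a),(S,b)); print(X.round(3),proj(T,X).round(),proj(S,X).round())
# rack front-left corner (crop 300,95) at z=.275; side: rack corners
print(atz(T,(234.5,159),.275), atz(T,(300,161),.275))
for uv in [(213,173),(222,190),(268,180),(258,165)]: print('side rack',atz(S,uv,.275).round(3))
W=load('wrist0'); 
a=cv2.resize(S['image'][130:330,180:480],None,fx=2.6,fy=2.6,interpolation=cv2.INTER_CUBIC); cv2.imwrite('pics/side0c.png',a)
```

```text
[0.172 0.13  0.624] [[193. 310.]] [[254. 230.]]
[0.11  0.122 0.447] [[211. 334.]] [[268. 279.]]
[ 0.215 -0.329  0.041] [[385. 283.]] [[368. 250.]]
[ 0.091 -0.245  0.828] [[438. 378.]] [[427. 146.]]
[ 0.169 -0.409  0.641] [[497. 312.]] [[442. 148.]]
[0.53121012 0.09433861 0.275     ] [ 0.52623566 -0.07375545  0.275     ]
side rack [0.614 0.091 0.275]
side rack [0.536 0.091 0.275]
side rack [ 0.505 -0.066  0.275]
side rack [ 0.577 -0.062  0.275]
```

View pics/side0c.png

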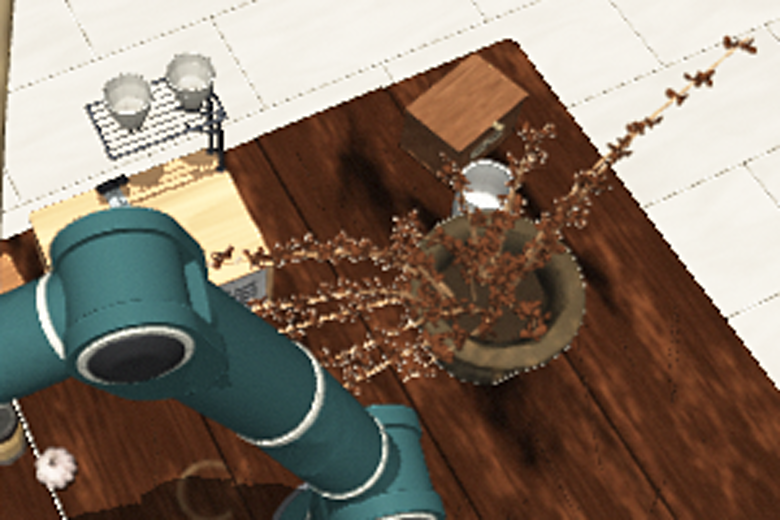

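```bash
cat >> h.py <<'E'
def row(p,rpy,cur=None):
    """shift(mm)+rotvec from current pose to world pose; cur=(pos,rpy) commanded, else measured"""
    s=telemetry.sense(); p0,r0=cur if cur else (s['tool_pos'],s['ee_rot'])
    R0=Ro.from_euler('xyz',r0,degrees=True); R1=Ro.from_euler('xyz',rpy,degrees=True)
    print((R0.inv().apply(np.array(p)-p0)*1000).round(1),(R0.inv()*R1).as_rotvec().round(3))
E
python3 - <<'E'
from h import *
S=load('side0'); print('handle',atz(S,(223,202),.171))
c0=([.191,.621,.24],[180,0,162.88])
row([.33,.33,.36],[180,0,170],c0); row([.38,.06,.38],[180,0,177.5],c0)
E
```

```text
handle [0.55456046 0.08866703 0.171     ]
[-218.5 -237.2 -120. ] [-0.     0.    -0.124]
[-345.8 -480.5 -140. ] [-0.     0.    -0.255]
```

Call:
step_arm(targets=[[[-60, -60, -100, 0, 0, -0.04, 91], [-120, -130, -120, 0, 0, -0.08, 91], [-220, -237, -140, 0, 0, -0.124, 91], [-220, -237, -140, 0, 0, -0.124, 91], [-346, -480, -140, 0, 0, -0.255, 91], [-346, -480, -140, 0, 0, -0.255, 91], [-346, -480, -140, 0, 0, -0.255, 91], [-346, -480, -140, 0, 0, -0.255, 60]]])

```text
t: 0.95
tool_pos: [0.3202, 0.2736, 0.3546]
ee_rot: [180.0, 0.0, 177.5]
contact_force: [1.0, -0.2, 1.1]
gripper_width: 0.0849
```

Call:
step_arm(targets=[[[0, 0, 0, 0, 0, 0, 60], [0, 0, 0, 0, 0, 0, 60]]])

```text
t: 1.15
tool_pos: [0.3203, 0.2753, 0.3549]
ee_rot: [179.9, 0.0, 177.4]
contact_force: [-0.2, 0.7, -0.0]
gripper_width: 0.069
```

Run:
```python
from h import *
c=snap('wrist','w1'); s=telemetry.sense(); print(s['t'],s['tool_pos'],s['ee_rot'],s['contact_force'],s['qpos'])
```

```text
1.2 [0.31979229 0.27625927 0.35458182] [1.79958699e+02 5.22662489e-03 1.77498007e+02] [0.72776794 0.10697883 0.76364376] [-52.46578274  -2.73335624   6.88147386 113.35237707   0.32458045
  69.32739238  41.79154728]
```

View pics/w1.png

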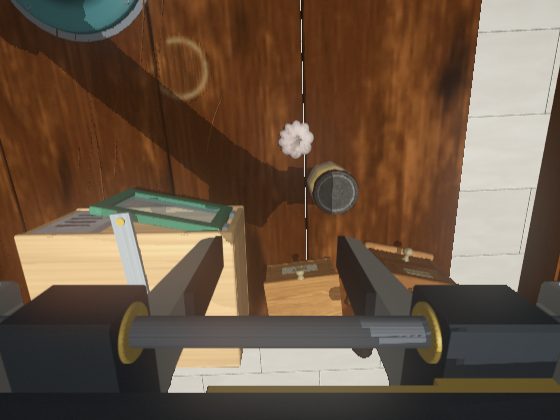

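Call:
step_arm(targets=[[[-50, -100, 0, 0, 0, 0, 91], [-90, -202, -10, 0, 0, 0, 91], [-90, -202, -10, 0, 0, 0, 91], [-90, -202, -10, 0, 0, 0, 91], [-90, -202, -10, 0, 0, 0, 91], [-90, -202, -10, 0, 0, 0, 91], [-90, -202, -10, 0, 0, 0, 91], [-90, -202, -10, 0, 0, 0, 91]]])

```text
t: 2.0
tool_pos: [0.4007, 0.0721, 0.3641]
ee_rot: [-180.0, -0.0, 177.7]
contact_force: [0.1, -0.6, -0.4]
gripper_width: 0.0909
```

Run:
```python
from h import *
c=snap('wrist','w2'); s=telemetry.sense(); print(s['t'],s['tool_pos'],s['ee_rot'],s['contact_force'],s['qpos'])
print(proj(c,[[.46,.054,.172],[.46,.106,.15],[.352,.08,.145],[.446,.08,.149],[.557,.085,.171]]).round())
```

```text
2.05 [0.40072026 0.0719065  0.36409823] [-1.79962852e+02 -4.07211674e-02  1.77698925e+02] [-0.45343781  0.22459814 -0.11991107] [-39.81756844  -6.36990675  23.12810532 114.93334954   2.66472871
  70.99810215  70.01116846]
[[266. 239.]
 [308. 231.]
 [284. 145.]
 [287. 221.]
 [294. 308.]]
```

View pics/w2.png

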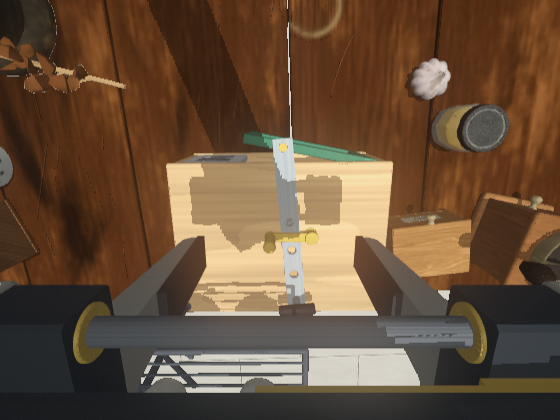

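Run:
```python
from h import *
c=load('w2'); cv2.imwrite('pics/w2c.png',cv2.resize(c['image'][130:320,230:350],None,fx=4,fy=3.1,interpolation=cv2.INTER_CUBIC) if 0 else cv2.resize(c['image'][130:320,160:400],None,fx=3.1,fy=3.1,interpolation=cv2.INTER_CUBIC))
```

```text
(no output)
```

View pics/w2c.png

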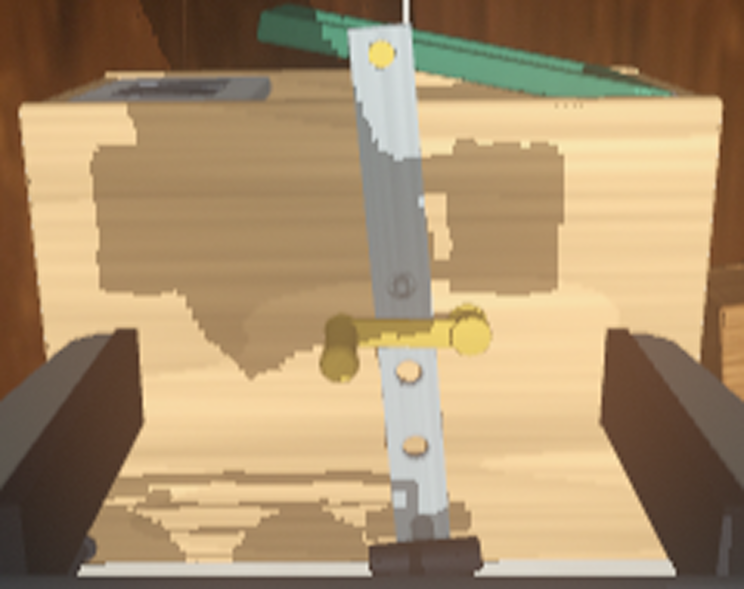

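Run:
```python
from h import *
c=load('w2')
f=lambda u,v,z:atz(c,(160+u/3.1,130+v/3.1),z)
P=dict(fl=f(720,100,.14),fr=f(22,103,.14),tabtop=f(340,360,.1885),post=f(471,336,.165),pin=f(401,286,.149),mid=f(408,371,.146),out=f(415,446,.146),piv=f(381,54,.148),hand=f(426,553,.175))
for k,v in P.items(): print(k,(v*1000).round(1))
d=P['out']-P['piv'];print('bar yaw',np.degrees(np.arctan2(d[1],d[0])),np.linalg.norm(d[:2]),np.linalg.norm((P['mid']-P['piv'])[:2]),np.linalg.norm((P['hand']-P['piv'])[:2]))
e=P['fl']-P['fr'];print('box yaw',np.degrees(np.arctan2(-e[0],e[1])),np.linalg.norm(e))
```

```text
fl [378.8 211.  140. ]
fr [369.2 -63.7 140. ]
tabtop [462.5  58.8 188.5]
post [464.3 109.6 165. ]
pin [448.  83. 149.]
mid [486.7  84.9 146. ]
out [521.8  86.9 146. ]
piv [355.1  78.3 148. ]
hand [554.9  89.2 175. ]
bar yaw 2.959583290041464 0.16694567224616122 0.13185244726014522 0.2001151630573206
box yaw -2.000141553536888 0.2748562017065897
```

Run:
```python
from h import *
r=[180,0,178]
row([.4625,.0585,.30],r);row([.4625,.0585,.186],r)
```

```text
[-62.3 -10.9  64.1] [-0.001 -0.001 -0.005]
[-62.4 -10.8 178.1] [-0.001 -0.001 -0.005]
```

Call:
step_arm(targets=[[[-30, -5, 20, 0, 0, 0, 38], [-62, -11, 64, 0, 0, 0, 38], [-62, -11, 64, 0, 0, 0, 38], [-62, -11, 84, 0, 0, 0, 38], [-62, -11, 104, 0, 0, 0, 38], [-62, -11, 124, 0, 0, 0, 38], [-62, -11, 144, 0, 0, 0, 38], [-62, -11, 150, 0, 0, 0, 38]]])

```text
t: 2.85
tool_pos: [0.4612, 0.0576, 0.2133]
ee_rot: [-180.0, -0.2, 177.6]
contact_force: [-0.8, -0.7, 0.8]
gripper_width: 0.0379
```

Call:
step_arm(targets=[[[0, 0, 0, 0, 0, 0, 38], [0, 0, 0, 0, 0, 0, 38]]])

```text
t: 3.05
tool_pos: [0.463, 0.0569, 0.2154]
ee_rot: [180.0, 0.1, 177.5]
contact_force: [-0.4, -0.6, 0.2]
gripper_width: 0.0378
```

Run:
```python
from h import *
c=snap('wrist','w3'); s=telemetry.sense(); print(s['t'],s['tool_pos'],s['ee_rot'],s['contact_force'],s['gripper_width'])
print(proj(c,[[.4625,.0585,.1885],[.4645,.11,.165]]).round())
row([.4625,.0585,.186],[180,0,178])
```

```text
3.1 [0.46319223 0.05682017 0.21557917] [1.79948111e+02 9.75033962e-02 1.77519214e+02] [ 0.00909746  0.51108686 -0.55759807] 0.03805951159838059
[[281. 248.]
 [356. 234.]]
[ 0.8  1.6 29.6] [ 0.001  0.002 -0.008]
```

View pics/w3.png

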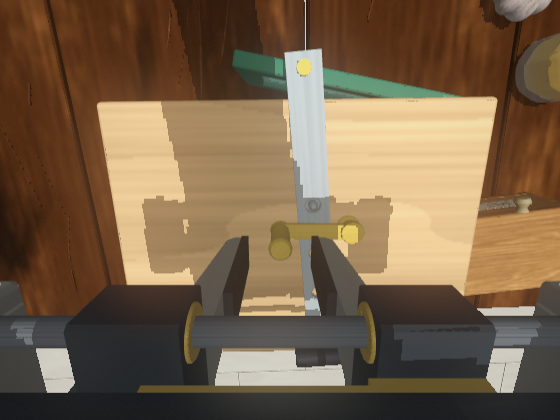

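Call:
step_arm(grip_force=20, targets=[[[-1, 1.5, 15, 0, 0, 0, 38], [-1, 1.5, 29, 0, 0, 0, 38], [-1, 1.5, 29, 0, 0, 0, 38], [-1, 1.5, 29, 0, 0, 0, 10], [-1, 1.5, 29, 0, 0, 0, 5], [-1, 1.5, 29, 0, 0, 0, 5], [-1, 1.5, 29, 0, 0, 0, 5], [-1, 1.5, 29, 0, 0, 0, 5]]])

```text
t: 3.9
tool_pos: [0.4641, 0.0573, 0.1861]
ee_rot: [-180.0, 0.1, 177.5]
contact_force: [-0.0, -3.3, 4.0]
gripper_width: 0.0128
```

Run:
```python
from h import *
s=telemetry.sense(); print(s['t'],s['tool_pos'],s['ee_rot'],s['contact_force'],s['gripper_width'])
p=s['tool_pos']; piv=np.array([.4645,.110])
R=Ro.from_euler('xyz',s['ee_rot'],degrees=True)
a0=np.arctan2(p[1]-piv[1],p[0]-piv[0]); r=np.hypot(*(p[:2]-piv)); print(r,np.degrees(a0))
for k in range(1,15):
    a=a0-k*.115; q=piv+(r+(0.052-r)*k/14)*np.array([np.cos(a),np.sin(a)])
    print(k,(R.inv().apply([q[0]-p[0],q[1]-p[1],0])*1000).round(1), round(k*.115,2))
```

```text
3.9 [0.4641271  0.05725605 0.18606854] [-1.79992378e+02  6.58883735e-02  1.77460487e+02] [-0.01911307 -3.3370108   4.00316942] 0.012798029504744002
0.05274526590567745 -90.40507499079403
1 [ 6.1  0.2 -0. ] 0.12
2 [12.  1. -0.] 0.23
3 [17.9  2.6 -0. ] 0.35
4 [23.5  4.8 -0. ] 0.46
5 [28.8  7.6 -0. ] 0.58
6 [33.8 11.1 -0. ] 0.69
7 [38.3 15.  -0. ] 0.81
8 [42.4 19.5 -0.1] 0.92
9 [45.9 24.4 -0.1] 1.04
10 [48.8 29.6 -0.1] 1.15
11 [51.1 35.2 -0.1] 1.27
12 [52.7 40.9 -0.1] 1.38
13 [53.7 46.8 -0.1] 1.5
14 [54.  52.8 -0.1] 1.61
```

Call:
step_arm(targets=[[[6, 0, 0, 0, 0, 0, 5], [12, 1, 0, 0, 0, 0, 5], [18, 2.6, 0, 0, 0, 0, 5], [23.5, 4.8, 0, 0, 0, 0, 5], [28.8, 7.6, 0, 0, 0, 0, 5], [33.8, 11, 0, 0, 0, 0, 5], [38.3, 15, 0, 0, 0, 0, 5], [42.4, 19.5, 0, 0, 0, 0, 5]]])

```text
t: 4.7
tool_pos: [0.4204, 0.0782, 0.1855]
ee_rot: [-179.9, -0.2, 177.4]
contact_force: [-0.9, -6.2, 9.4]
gripper_width: 0.0126
```

Call:
step_arm(targets=[[[3.5, 5, 0, 0, 0, 0, 5], [6.4, 10, 0, 0, 0, 0, 5], [8.7, 15.7, 0, 0, 0, 0, 5], [10.3, 21.4, 0, 0, 0, 0, 5], [11.3, 27.3, 0, 0, 0, 0, 5], [11.6, 33.3, 0, 0, 0, 0, 5], [11.6, 34, 0, 0, 0, 0, 5], [11.6, 34, 0, 0, 0, 0, 5]]])

```text
t: 5.5
tool_pos: [0.4098, 0.1136, 0.1848]
ee_rot: [-179.9, -0.3, 177.5]
contact_force: [-5.5, -3.2, 4.8]
gripper_width: 0.0125
```

Run:
```python
from h import *
s=telemetry.sense(); print(s['t'],s['tool_pos'],s['ee_rot'],s['contact_force'],s['gripper_width'],s['qpos'])
c=snap('wrist','w4');cv2.imwrite('pics/w4c.png',c['image'][40:380,120:440])
print(proj(c,[.4645,.11,.165]))
```

```text
5.5 [0.40978938 0.11364276 0.18480781] [-179.94186447   -0.26325559  177.53165669] [-5.45666673 -3.24205386  4.80717617] 0.012532522697640066 [-42.42792478   9.38072197  24.78377914 125.94739202  -5.50954033
  45.92278533  73.45241324]
[[276.79988742 332.26288308]]
```

View pics/w4c.png

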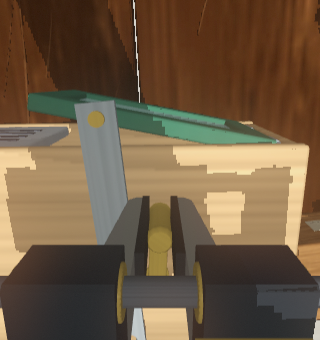

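Call:
step_arm(targets=[[[0, 0, 0, 0, 0, 0, 26], [0, 0, 0, 0, 0, 0, 26], [0, 0, 0, 0, 0, 0, 26], [0, 0, -40, 0, 0, 0, 26], [0, 0, -85, 0, 0, 0, 40], [0, 60, -140, 0, 0, 0, 40], [-20, 90, -150, 0, 0, 0, 40], [-20, 90, -150, 0, 0, 0, 40]]])

```text
t: 6.35
tool_pos: [0.4375, 0.2075, 0.3384]
ee_rot: [179.7, 0.3, 177.8]
contact_force: [0.4, -0.6, -0.1]
gripper_width: 0.0398
```

```bash
cat >> h.py <<'E'
def lean(th,psi):
    c,s=np.cos(np.radians(th)),np.sin(np.radians(th))
    M=np.array([[0,c,-s],[1,0,0],[0,-s,-c]]).T
    return (Ro.from_euler('z',psi,degrees=True)*Ro.from_matrix(M)).as_euler('xyz',degrees=True)
def tcp(G,th,psi,back=0):
    r=lean(th,psi); return np.array(G)-(.006+back)*Ro.from_euler('xyz',r,degrees=True).as_matrix()[:,2], r
E
python3 - <<'E'
from h import *
s=telemetry.sense(); print(s['t'],s['tool_pos'],s['ee_rot'],s['contact_force'],s['qpos'])
row([.47,.25,.34],lean(45,3)); p,r=tcp([.558,.0888,.172],45,3,.09);print(p,r); row(p,r)
E
```

```text
6.35 [0.43746603 0.20754131 0.33837903] [179.7332247    0.28161443 177.77202834] [ 0.36074315 -0.61653883 -0.0884032 ] [-49.31850673   4.167848    21.37797887 108.79510063  -1.74623913
  66.95473202  60.45416371]
[-30.9  43.7  -1.3] [ 0.586 -0.633  1.394]
[0.55444732 0.15658922 0.23988225] [180.  45.  93.]
[-118.4  -46.8   98.9] [ 0.586 -0.633  1.394]
```

Call:
step_arm(targets=[[[-31, 44, 0, 0.073, -0.079, 0.174, 40], [-31, 44, 0, 0.586, -0.633, 1.394, 40], [-31, 44, 0, 0.586, -0.633, 1.394, 40], [-31, 44, 0, 0.586, -0.633, 1.394, 40], [-31, 44, 0, 0.586, -0.633, 1.394, 40], [-31, 44, 0, 0.586, -0.633, 1.394, 40], [-31, 44, 0, 0.586, -0.633, 1.394, 40], [-31, 44, 0, 0.586, -0.633, 1.394, 40]]])

```text
t: 7.15
tool_pos: [0.4684, 0.2453, 0.335]
ee_rot: [-171.5, 33.8, 119.4]
contact_force: [-0.3, 0.3, -0.3]
gripper_width: 0.0403
```

Run:
```python
from h import *
s=telemetry.sense(); print(s['t'],s['tool_pos'],s['ee_rot'],s['contact_force'],s['qpos'])
row([.47,.25,.34],lean(45,3));p,r=tcp([.558,.0888,.172],45,3,.09);print(p,r); row(p,r)
```

```text
7.15 [0.46841588 0.24526946 0.3349992 ] [-171.47594683   33.81271915  119.44370748] [-0.26994771  0.27921066 -0.29579257] [-67.76722081  19.71679129  25.95278189  99.03064132  22.17126799
  81.01353866 -22.03879194]
[-0.   2.8 -6.5] [ 0.147 -0.164  0.369]
[0.55444732 0.15658922 0.23988225] [180.  45.  93.]
[-46.4  52.6 139.3] [ 0.147 -0.164  0.369]
```

Call:
step_arm(targets=[[[0, 0, -10, 0.147, -0.164, 0.369, 40], [0, 3, -10, 0.147, -0.164, 0.369, 40], [0, 3, -10, 0.147, -0.164, 0.369, 40], [-15, 20, 30, 0.147, -0.164, 0.369, 40], [-30, 36, 80, 0.147, -0.164, 0.369, 40], [-46, 53, 120, 0.147, -0.164, 0.369, 40], [-46, 53, 139, 0.147, -0.164, 0.369, 40], [-46, 53, 139, 0.147, -0.164, 0.369, 40]]])

```text
t: 7.95
tool_pos: [0.5545, 0.1542, 0.2376]
ee_rot: [-179.5, 45.1, 93.3]
contact_force: [-0.1, 0.1, -0.5]
gripper_width: 0.0403
```

Call:
step_arm(targets=[[[0, 0, 0, 0, 0, 0, 40], [0, 0, 0, 0, 0, 0, 40]]])

```text
t: 8.15
tool_pos: [0.5553, 0.1596, 0.2406]
ee_rot: [-179.9, 44.7, 93.5]
contact_force: [-0.4, 0.1, -0.0]
gripper_width: 0.0399
```

Run:
```python
from h import *
s=telemetry.sense(); print(s['t'],s['tool_pos'],s['ee_rot'],s['contact_force'],s['qpos'])
p,r=tcp([.558,.0888,.172],45,3,0);print(p,r); row(p,r)
c=snap('wrist','w5'); h=np.array([.558,.0888,.171])
print(proj(c,[h,h+[0,.023,0],[.093-.093+.53,.093,.275],[.4493,.0833,.146]]).round())
```

```text
8.15 [0.55533277 0.15959192 0.24056007] [-179.88129372   44.73748077   93.46524295] [-0.35735487  0.10953085 -0.0268792 ] [-59.65212553  35.61673833  31.71361564  96.10411524  22.11667224
  75.61056703 -36.06462686]
[0.55777796 0.09303683 0.17624264] [180.  45.  93.]
[-2.  -1.4 92.6] [ 0.004 -0.005  0.006]
[[277. 216.]
 [279. 203.]
 [235. 351.]
 [154. 191.]]
```

View pics/w5.png

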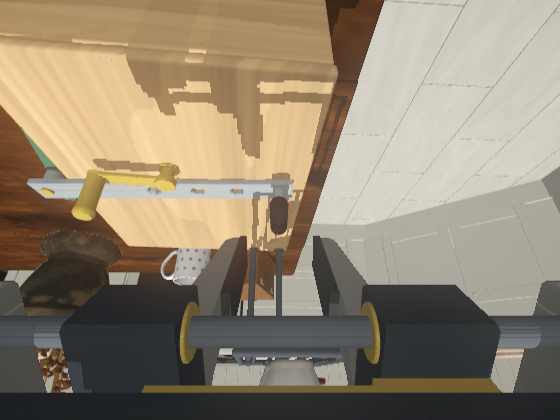

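Call:
step_arm(grip_force=25, targets=[[[-2, 0, 30, 0, 0, 0, 40], [-2, 0, 60, 0, 0, 0, 40], [-2, 0, 80, 0, 0, 0, 40], [-2, 0, 92, 0, 0, 0, 40], [-2, 0, 92, 0, 0, 0, 40], [-2, 0, 92, 0, 0, 0, 40]]])

```text
t: 8.8
tool_pos: [0.5594, 0.093, 0.1767]
ee_rot: [-179.9, 44.8, 93.4]
contact_force: [0.2, 0.2, -0.0]
gripper_width: 0.0399
```

Call:
step_arm(targets=[[[0, 0, 0, 0, 0, 0, 10], [0, 0, 0, 0, 0, 0, 5], [0, 0, 0, 0, 0, 0, 5], [0, 0, 0, 0, 0, 0, 5], [0, 0, 0, 0, 0, 0, 5]]])

```text
t: 9.3
tool_pos: [0.559, 0.0919, 0.1762]
ee_rot: [-179.8, 44.8, 93.4]
contact_force: [0.9, 1.9, -0.2]
gripper_width: 0.0144
```

Run:
```python
from h import *
s=telemetry.sense(); print(s['t'],s['tool_pos'],s['ee_rot'],s['contact_force'],s['gripper_width'])
R=Ro.from_euler('xyz',s['ee_rot'],degrees=True); p=s['tool_pos']
g=p+R.apply([0,0,.006]); print('grasp',g)
# plan: lift 24, translate, lower.  handle moves by D; yaw -8deg about handle
H0=np.array([.5602,.0887]);H1=np.array([.5213,.0767]); D=H1-H0; print(D)
def w(dx,dy,dz,yaw):
    Rn=Ro.from_euler('z',yaw,degrees=True)*R
    q=g+np.array([dx,dy,dz])-Rn.apply([0,0,.006])
    print(dx,dy,dz,yaw,(R.inv().apply(q-p)*1000).round(1),(R.inv()*Rn).as_rotvec().round(3))
w(0,0,.008,0);w(-.0005,0,.016,0);w(-.001,0,.023,0)
for k in (.25,.5,.75,1): w(-.001*(1-k)+D[0]*k-.0,D[1]*k,.023,-8*k)
w(D[0],D[1],.012,-8);w(D[0],D[1],0,-8)
```

```text
9.3 [0.55902568 0.09191301 0.1761766 ] [-179.84823619   44.80460736   93.36314549] [ 0.94428893  1.87999011 -0.1649257 ] 0.014443701537407346
grasp [0.55925786 0.08769122 0.17191953]
[-0.0389 -0.012 ]
0 0 0.008 0 [-5.6 -0.  -5.7] [0. 0. 0.]
-0.0005 0 0.016 0 [-11.3  -0.5 -11.4] [0. 0. 0.]
-0.001 0 0.023 0 [-16.2  -1.  -16.4] [0. 0. 0.]
-0.010475000000000012 -0.002999999999999999 0.023 -2.0 [-17.9 -10.5 -14.6] [0.025 0.    0.025]
-0.019950000000000023 -0.005999999999999998 0.023 -4.0 [-19.6 -20.  -12.9] [0.049 0.    0.05 ]
-0.029425000000000034 -0.008999999999999998 0.023 -6.0 [-21.4 -29.5 -11.1] [0.074 0.    0.074]
-0.038900000000000046 -0.011999999999999997 0.023 -8 [-23.1 -39.   -9.4] [0.098 0.    0.099]
-0.038900000000000046 -0.011999999999999997 0.012 -8 [-15.4 -39.   -1.5] [0.098 0.    0.099]
-0.038900000000000046 -0.011999999999999997 0 -8 [ -6.9 -38.9   7. ] [0.098 0.    0.099]
```

Call:
step_arm(targets=[[[-3, 0, -3, 0, 0, 0, 5], [-6, 0, -6, 0, 0, 0, 5], [-9, -0.3, -9, 0, 0, 0, 5], [-12, -0.6, -12, 0, 0, 0, 5], [-15, -1, -15, 0, 0, 0, 5], [-15, -1, -15, 0, 0, 0, 5], [-15, -1, -15, 0, 0, 0, 5]]])

```text
t: 10.0
tool_pos: [0.5582, 0.0916, 0.1975]
ee_rot: [-179.9, 44.8, 93.4]
contact_force: [1.7, 0.3, -2.0]
gripper_width: 0.014
```

Run:
```python
from h import *
s=telemetry.sense(); print(s['t'],s['tool_pos'],s['ee_rot'],s['contact_force'],s['gripper_width'])
c=snap('wrist','w6'); cv2.imwrite('pics/w6c.png',cv2.resize(c['image'][60:300,20:420],None,fx=1.9,fy=1.9,interpolation=cv2.INTER_CUBIC))
```

```text
10.0 [0.55821789 0.09155184 0.19753619] [-179.86348004   44.81427446   93.36210838] [ 1.68852979  0.27009672 -2.00188025] 0.013968624420662592
```

Run:
```python
from h import *
s=telemetry.sense()
R=Ro.from_euler('xyz',s['ee_rot'],degrees=True); p=s['tool_pos'];g=p+R.apply([0,0,.006])
for k in np.arange(1,9)/8:
    Rn=Ro.from_euler('z',-8*k,degrees=True)*R
    q=g+np.array([-.038*k,-.012*k,-.005*max(0,(k-.4)/.6)])-Rn.apply([0,0,.006])
    print((R.inv().apply(q-p)*1000).round(1),(R.inv()*Rn).as_rotvec().round(3))
```

```text
[-0.9 -4.8  0.9] [0.012 0.    0.012]
[-1.7 -9.5  1.7] [0.025 0.    0.025]
[ -2.6 -14.3   2.6] [0.037 0.    0.037]
[ -2.9 -19.    4.1] [0.049 0.    0.05 ]
[ -3.  -23.8   5.7] [0.062 0.    0.062]
[ -3.1 -28.5   7.3] [0.074 0.    0.074]
[ -3.3 -33.3   8.9] [0.086 0.    0.087]
[ -3.4 -38.   10.5] [0.098 0.    0.099]
```

Call:
step_arm(targets=[[[-0.9, -4.8, 0.9, 0.012, 0, 0.012, 5], [-1.7, -9.5, 1.7, 0.025, 0, 0.025, 5], [-2.6, -14.3, 2.6, 0.037, 0, 0.037, 5], [-2.9, -19, 4.1, 0.05, 0, 0.05, 5], [-3, -23.8, 5.7, 0.062, 0, 0.062, 5], [-3.1, -28.5, 7.3, 0.074, 0, 0.074, 5], [-3.3, -33.3, 8.9, 0.086, 0, 0.087, 5], [-3.4, -38, 10.5, 0.098, 0, 0.099, 5]]])

```text
t: 10.85
tool_pos: [0.5202, 0.0795, 0.1923]
ee_rot: [-179.9, 44.8, 85.3]
contact_force: [-0.5, 0.5, -0.1]
gripper_width: 0.0144
```

Run:
```python
from h import *
c=snap('wrist','w7'); s=telemetry.sense(); print(s['t'],s['tool_pos'],s['ee_rot'],s['contact_force'],s['moment'],s['gripper_width'])
R=Ro.from_euler('xyz',s['ee_rot'],degrees=True); print('grasp',s['tool_pos']+R.apply([0,0,.006]))
print(proj(c,[[.4493,.0833,.149],[.4493,.0833,.151]])-[20,60])
cv2.imwrite('pics/w7c.png',cv2.resize(c['image'][60:300,20:420],None,fx=1.9,fy=1.9,interpolation=cv2.INTER_CUBIC))
```

```text
10.9 [0.51960934 0.07928214 0.19211987] [-179.78916166   44.85336671   85.25794942] [-1.20631117 -0.13045348  0.06436799] [ 0.78674819  0.09697894 -0.18138558] 0.014364932935771662
grasp [0.5192375  0.07506671 0.18786641]
[[142.14633873 141.88881951]
 [141.51302102 144.74234622]]
```

View pics/w7c.png

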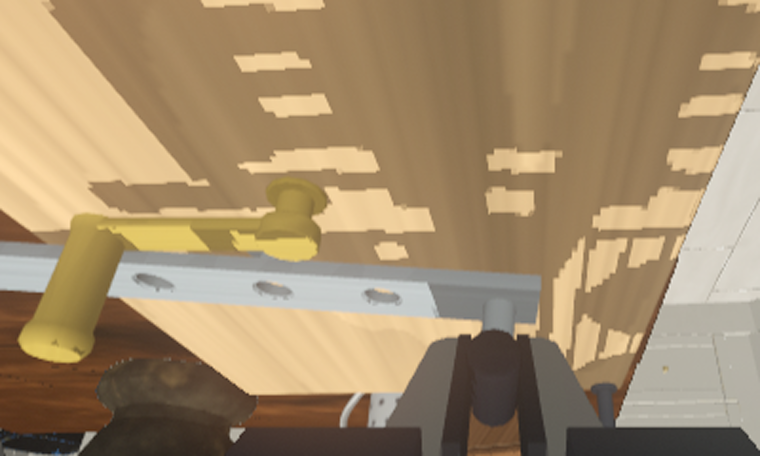

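Call:
step_arm(targets=[[[2, 0, 2, 0, 0, 0, 5], [4, 0.3, 4, 0, 0, 0, 5], [6, 0.5, 6, 0, 0, 0, 5], [8, 0.5, 8, 0, 0, 0, 5], [10, 0.5, 10, 0, 0, 0, 5], [11.3, 0.5, 11.3, 0, 0, 0, 5], [11.3, 0.5, 11.3, 0, 0, 0, 5]]])

```text
t: 11.6
tool_pos: [0.521, 0.0794, 0.1762]
ee_rot: [-179.8, 44.9, 85.4]
contact_force: [0.5, -0.0, 1.8]
gripper_width: 0.0141
```

Run:
```python
from h import *
s=telemetry.sense(); print(s['t'],s['tool_pos'],s['ee_rot'],s['contact_force'],s['moment'],s['gripper_width'])
R=Ro.from_euler('xyz',s['ee_rot'],degrees=True); print('grasp',s['tool_pos']+R.apply([0,0,.006]))
```

```text
11.6 [0.52097696 0.07944983 0.17618348] [-179.82494343   44.86547977   85.3766603 ] [ 0.48045556 -0.01944868  1.81886845] [ 0.59396505  0.16298965 -0.09820728] 0.014147138879581755
grasp [0.52061751 0.07523244 0.17193091]
```

Call:
step_arm(targets=[[[0, 0, 0, 0, 0, 0, 40], [0, 0, 0, 0, 0, 0, 40], [0, 0, 0, 0, 0, 0, 40], [0, 0, -10, 0, 0, 0, 40], [0, 0, -50, 0, 0, 0, 40], [0, 0, -100, 0, 0, 0, 40], [0, 0, -150, 0, 0, 0, 40], [0, 0, -150, 0, 0, 0, 40]]])

```text
t: 12.4
tool_pos: [0.532, 0.1917, 0.2865]
ee_rot: [179.7, 44.4, 85.5]
contact_force: [0.8, 0.7, -0.4]
gripper_width: 0.04
```

Run:
```python
from h import *
s=telemetry.sense(); print(s['t'],s['tool_pos'],s['ee_rot'],s['contact_force'],s['qpos'])
row([.45,.25,.34],lean(45,-5)); row([.42,.20,.34],[180,0,177.5])
c=snap('wrist','w8')
```

```text
12.4 [0.5319578  0.19172159 0.2864828 ] [179.67503     44.37531956  85.4874539 ] [ 0.84526306  0.69420607 -0.3972505 ] [-61.42842662  34.52548401  32.56315589  90.93223814  18.03186844
  85.91133263 -39.4429597 ]
[ -0.5 -85.9 -74.9] [ 0.012 -0.011  0.006]
[ -37.8 -112.   -38.5] [-0.615  0.602 -1.515]
```

Call:
step_arm(targets=[[[0, -30, -50, 0, 0, 0, 40], [0, -80, -75, 0, 0, 0, 40], [-10, -95, -70, -0.2, 0.2, -0.5, 40], [-38, -112, -60, -0.615, 0.602, -1.515, 40], [-38, -112, -60, -0.615, 0.602, -1.515, 40], [-38, -112, -60, -0.615, 0.602, -1.515, 40], [-38, -112, -60, -0.615, 0.602, -1.515, 40], [-38, -112, -60, -0.615, 0.602, -1.515, 40]]])

```text
t: 13.25
tool_pos: [0.419, 0.2084, 0.3515]
ee_rot: [-169.3, 20.9, 136.9]
contact_force: [0.5, -0.2, 0.5]
gripper_width: 0.0404
```

Call:
step_arm(targets=[[[0, 0, 0, 0, 0, 0, 38]]])

```text
t: 13.35
tool_pos: [0.4196, 0.2067, 0.3526]
ee_rot: [-169.4, 21.1, 136.3]
contact_force: [0.1, -0.2, -0.4]
gripper_width: 0.0381
```

Run:
```python
from h import *
s=telemetry.sense(); print(s['t'],s['tool_pos'],s['ee_rot'],s['contact_force'],s['qpos'])
row([.41,.17,.34],[180,0,177.5]);row([.4098,.1133,.26],[180,0,177.5])
```

```text
13.35 [0.41964775 0.20666117 0.35258536] [-169.37828836   21.05229867  136.33690642] [ 0.09921551 -0.15690474 -0.36565223] [-66.66798693   6.55855801  24.87330961 107.95714055  19.32711748
  76.39388847  -3.65017218]
[-12.6 -29.2  24.1] [-0.308  0.285 -0.742]
[-20.2 -53.3 118.9] [-0.308  0.285 -0.742]
```

Call:
step_arm(targets=[[[-5, -10, 5, -0.308, 0.285, -0.742, 34], [-10, -20, 15, -0.308, 0.285, -0.742, 34], [-12, -29, 24, -0.308, 0.285, -0.742, 34], [-12, -29, 24, -0.308, 0.285, -0.742, 34], [-15, -40, 60, -0.308, 0.285, -0.742, 34], [-20, -53, 100, -0.308, 0.285, -0.742, 34], [-20, -53, 119, -0.308, 0.285, -0.742, 34], [-20, -53, 119, -0.308, 0.285, -0.742, 34]]])

```text
t: 14.15
tool_pos: [0.4084, 0.1133, 0.2566]
ee_rot: [-179.6, -0.3, 177.3]
contact_force: [-0.8, -0.5, -0.3]
gripper_width: 0.0339
```

Call:
step_arm(targets=[[[0, 0, 0, 0, 0, 0, 32], [0, 0, 0, 0, 0, 0, 32]]])

```text
t: 14.35
tool_pos: [0.4108, 0.1177, 0.2603]
ee_rot: [-179.9, 0.1, 177.7]
contact_force: [0.0, 0.0, -0.7]
gripper_width: 0.0318
```

Run:
```python
from h import *
s=telemetry.sense(); print(s['t'],s['tool_pos'],s['ee_rot'],s['contact_force'],s['qpos'])
row([.4098,.1133,.186],[180,0,177.5])
c=snap('wrist','w9'); print(proj(c,[[.4098,.1133,.1885],[.4484,.0825,.146]]))
im=c['image']; hsv=cv2.cvtColor(im,cv2.COLOR_BGR2HSV)
# brass blob near tab
m=cv2.inRange(hsv,(20,120,60),(32,255,255)); n,l,st,ce=cv2.connectedComponentsWithStats(m)
print([(st[i].tolist(),ce[i].round().tolist()) for i in range(1,n) if st[i][4]>60])
```

```text
14.35 [0.41082597 0.11765575 0.26034252] [-1.79941906e+02  9.50658862e-02  1.77732716e+02] [ 0.00892118  0.0198272  -0.72472052] [-54.31549181   2.1535683   35.26852445 121.79968864  -1.38653105
  56.38204873  69.43296741]
[ 1.  -4.3 74.3] [-0.001  0.002  0.004]
[[273.23939347 223.38243641]
 [242.94652809 248.83475997]]
[([240, 93, 11, 12, 108], [245.0, 98.0]), ([454, 98, 27, 51, 714], [466.0, 123.0]), ([264, 208, 20, 72, 1064], [274.0, 244.0]), ([347, 303, 17, 61, 475], [357.0, 335.0]), ([196, 304, 17, 60, 465], [202.0, 336.0]), ([124, 378, 359, 15, 3178], [333.0, 387.0])]
```

Call:
step_arm(grip_force=20, targets=[[[1, -4.3, 20, 0, 0, 0, 32], [1, -4.3, 45, 0, 0, 0, 32], [1, -4.3, 65, 0, 0, 0, 32], [1, -4.3, 74, 0, 0, 0, 32], [1, -4.3, 74, 0, 0, 0, 32], [1, -4.3, 74, 0, 0, 0, 5], [1, -4.3, 74, 0, 0, 0, 5], [1, -4.3, 74, 0, 0, 0, 5]]])

```text
t: 15.2
tool_pos: [0.4098, 0.1124, 0.1864]
ee_rot: [180.0, 0.1, 177.7]
contact_force: [0.2, 0.3, 1.8]
gripper_width: 0.013
```

Call:
step_arm(targets=[[[0, 0, 0, 0, 0, 0, 5], [0, 0, 0, 0, 0, 0, 5]]])

```text
t: 15.4
tool_pos: [0.4098, 0.1124, 0.1862]
ee_rot: [180.0, 0.1, 177.7]
contact_force: [0.1, 1.0, 4.5]
gripper_width: 0.0128
```

Run:
```python
from h import *
s=telemetry.sense(); print(s['t'],s['tool_pos'],s['ee_rot'],s['contact_force'],s['gripper_width'])
p=s['tool_pos']; piv=np.array([.4630,.1098])
R=Ro.from_euler('xyz',s['ee_rot'],degrees=True)
a0=np.arctan2(p[1]-piv[1],p[0]-piv[0])%(2*np.pi); r=np.hypot(*(p[:2]-piv)); print(r,np.degrees(a0))
a1=np.radians(270.5)
for k in range(1,16):
    a=a0+(a1-a0)*k/15; q=piv+(r+(0.0525-r)*k/15)*np.array([np.cos(a),np.sin(a)])
    print(k,(R.inv().apply([q[0]-p[0],q[1]-p[1],0])*1000).round(1))
```

```text
15.4 [0.40980746 0.11238608 0.18623892] [1.79985766e+02 1.09891412e-01 1.77711159e+02] [0.10008526 1.04997749 4.54074323] 0.012807183103261784
0.053255367079548664 177.21662357325613
1 [-0.3 -5.8 -0. ]
2 [ -1.2 -11.5  -0. ]
3 [ -2.8 -17.    0. ]
4 [ -4.9 -22.4   0. ]
5 [ -7.6 -27.4   0. ]
6 [-10.9 -32.2   0. ]
7 [-14.6 -36.6   0. ]
8 [-18.8 -40.5   0. ]
9 [-23.3 -44.    0. ]
10 [-28.2 -46.9   0. ]
11 [-33.4 -49.3   0.1]
12 [-38.9 -51.1   0.1]
13 [-44.4 -52.3   0.1]
14 [-50.1 -52.9   0.1]
15 [-55.8 -52.9   0.1]
```

Call:
step_arm(targets=[[[-0.3, -5.8, 0, 0, 0, 0, 5], [-1.2, -11.5, 0, 0, 0, 0, 5], [-2.8, -17, 0, 0, 0, 0, 5], [-5, -22.4, 0, 0, 0, 0, 5], [-7.6, -27.4, 0, 0, 0, 0, 5], [-10.9, -32.2, 0, 0, 0, 0, 5], [-14.6, -36.6, 0, 0, 0, 0, 5], [-18.8, -40.5, 0, 0, 0, 0, 5]]])

```text
t: 16.2
tool_pos: [0.4265, 0.0709, 0.1857]
ee_rot: [-180.0, 0.0, 177.7]
contact_force: [-2.2, 4.0, 5.2]
gripper_width: 0.0124
```

Call:
step_arm(targets=[[[-4.5, -3.5, 0, 0, 0, 0, 5], [-9.4, -6.4, 0, 0, 0, 0, 5], [-14.6, -8.8, 0, 0, 0, 0, 5], [-20, -10.6, 0, 0, 0, 0, 5], [-25.6, -11.8, 0, 0, 0, 0, 5], [-31, -12.4, 0, 0, 0, 0, 5], [-37.5, -12.4, 0, 0, 0, 0, 5], [-37.5, -12.4, 0, 0, 0, 0, 5]]])

```text
t: 17.0
tool_pos: [0.4635, 0.0571, 0.1854]
ee_rot: [-179.9, -0.0, 177.7]
contact_force: [-2.6, 4.7, 4.5]
gripper_width: 0.0128
```

Run:
```python
from h import *
s=telemetry.sense(); print(s['t'],s['tool_pos'],s['ee_rot'],s['contact_force'],s['gripper_width'])
```

```text
17.0 [0.46353901 0.05710842 0.18541341] [-1.79943465e+02 -1.00009787e-02  1.77706829e+02] [-2.62517433  4.69786359  4.45680327] 0.012787412120403586
```

Call:
step_arm(targets=[[[-2, 0, 0, 0, 0, 0, 5], [-2, 0, 0, 0, 0, 0, 5], [-1.5, 0, 0, 0, 0, 0, 28], [-1.5, 0, 0, 0, 0, 0, 28], [-1.5, 0, 0, 0, 0, 0, 28], [-1.5, 0, -30, 0, 0, 0, 28], [0, 0, -70, 0, 0, 0, 28], [10, 0, -110, 0, 0, 0, 40]]])

```text
t: 17.8
tool_pos: [0.4536, 0.0564, 0.2966]
ee_rot: [-179.8, 0.0, 177.6]
contact_force: [0.4, -0.1, -0.2]
gripper_width: 0.0342
```

Call:
step_arm(targets=[[[40, 10, -60, 0, 0, 0, 91], [50, 10, -60, 0, 0, 0, 91], [50, 10, -60, 0, 0, 0, 91], [50, 10, -60, 0, 0, 0, 91], [50, 10, -60, 0, 0, 0, 91], [50, 10, -60, 0, 0, 0, 91]]])

```text
t: 18.4
tool_pos: [0.4039, 0.0689, 0.3543]
ee_rot: [-179.8, -0.1, 177.6]
contact_force: [1.0, 0.2, -0.2]
gripper_width: 0.0818
```

Run:
```python
from h import *
s=telemetry.sense(); print(s['t'],s['tool_pos'],s['contact_force'])
c=snap('wrist','w10'); cv2.imwrite('pics/w10c.png',cv2.resize(c['image'][100:320,160:400],None,fx=2.7,fy=2.7,interpolation=cv2.INTER_CUBIC))
```

```text
18.4 [0.40390886 0.06890335 0.3543234 ] [ 0.98769187  0.16440608 -0.20836049]
```

View pics/w10c.png

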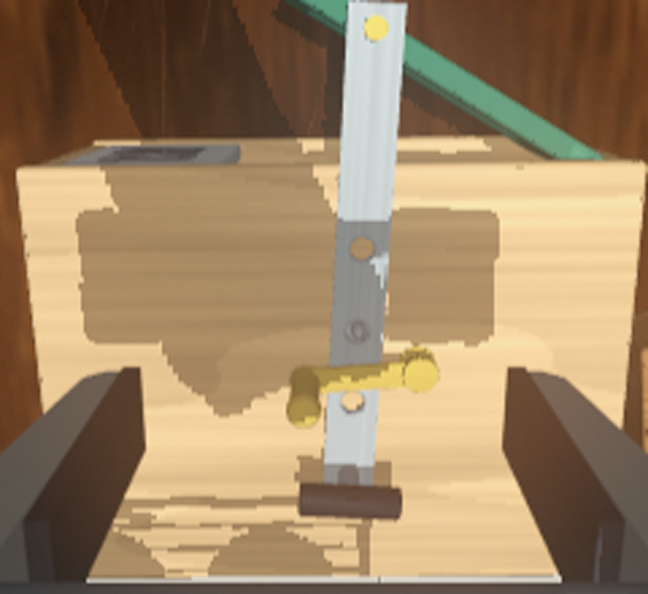

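```bash
python3 -c "
from h import *
print(order.job_done())"
```

```text
the job is handed in; nothing more can be done
None
```

The vent door is set to its middle opening: the bar's middle hole sits over the pin and the keeper is back across the bar. I handed the job in at about 18.4 s. No verdict was given, so success rests on my own checks.

- **What I did:** I swung the keeper clear to about 1.6 rad by its tab. Then I gripped the handle with the tool leaned 45° to the left, lifted it about 21 mm and slid the bar about 40 mm so the door followed. I lowered the bar until the handle was back at its starting height of 0.172 m. Finally I swung the keeper back to where it started.
- **Last checks:** The final wrist picture, about pixel (357, 330), shows the pin inside the middle hole. It also shows the keeper lying across the bar, the door wider open and the tool clear of everything. The contact force was about 1 N, which is only noise.
- **One disagreement:** Before lowering, the camera put the hole about 2 mm off the pin while the arm's own position put it within 1 mm. The bar went down without resistance, which bears out the arm's reading.
- **Not rechecked:** I did not picture the cups, jar, garlic and mug again at the end. No unexpected contact force showed in any reading.

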